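# Seat the keyed cover on the glue pot

### The arm

A 7-joint arm with a two-finger parallel gripper is mounted at the origin on the work surface; the furniture and walls round the work are solid. World frame = base frame: x ahead of the robot, y to its left, z up, the work surface at z = 0. Lengths are in m, angles in rad, forces in N, time in s.
With the tool pointing down it reaches from about 0.425 to 0.925 m from the base axis. Payload 6.8 kg.
Tool frame: the origin (TCP) lies midway between the tips of the shut fingers; the grasp point (between the pads) lies bot.grip_point_offset behind it (bot.grip_point_offset is the distance from the TCP to the grasp point, in m); z points along the fingers, y is the line along which they close (so a half turn about z gives the same grasp; the last joint's range is limited). The gripper opens to 85 mm and grips with 20 to 120 N. Pads are 22 mm wide; open, the fingers measure 114 mm over their backs; the gripper's body (76 mm by 85 mm) begins 54 mm behind the grasp point. The pads swing forward as they close: fully open they stand 13 mm farther back than shut.
Start: joints at [1.013, 0.477, 0.022, 1.555, -0.011, 1.109, -0.083], TCP at [0.293, -0.608, 0.231] pointing down, gripper open.
Joint ranges: [-2.96, 2.96], [-0.34, 2.1], [-1.41, 1.46], [0.24, 2.44], [-1.37, 4.51], [0.17, 1.92], [-2.96, 2.96]. Speed limits (rad/s): [2.39, 2.39, 3.14, 3.14, 3.14, 3.14, 3.14].

### API

Orientations are given as a unit quaternion [w, x, y, z].
In Python, from station import get_obs, cams, job, bot gives the robot as it stands.
- The arm moves only by the tool arm_command, never from a script. Its argument "rows" is a list that holds one entry, the list of rows, each a list of 5 numbers: the finger opening in mm, from 0 to 85.4, then the shift along the world's x, y, z in units of 60 mm (1.0 is 60 mm), then the turn about the world's z in units of 0.08 rad (1.0 is 0.08 rad). In form: [[[grip, x, y, z, turn], ...]]. A call has exactly 10 rows; each row shifts and turns the commanded pose from where the row before left it; what a row does not reach is not made up. A row lasts 1/8 s, in which the tool goes at most 62.5 mm and 10.7 degrees, less where a joint would pass 70% of its speed; a pose out of reach is approached as far as the arm can. A call with a number of a shift or a turn outside -1 to 1 is refused whole. A call with a gripper value outside its range is refused whole. The fingers move at their own pace and stop on an object; "newtons" is the grip in N (left out, the last holds). Time passes only in rows, so rows that do not move let the fingers close, or fill a call up. It gives the time, the measured TCP pose, the force, the opening and the grip force at its end, in the units of the state.
- get_obs(): the state, without advancing time (a new reading comes with each control period).
- cams.read_camera(name): name is "scene" or "side" or "wrist"; returns the picture (400x640x3 uint8, red, green, blue); there is no depth.
- cams.camera_params(name): a dict with "K" (3x3 intrinsics, pixels), "k1" (the pictures are not rectified: a ray, as slopes to the right and down, at radius r is drawn at 1 + k1 r^2 times it, then the intrinsics apply), "extrinsics" (4x4, takes a point from camera to world coordinates). Camera axes: x right, y down, z forward; pixel columns grow to the right and rows downward; lengths in m; the calibration is good to about 2 mm. A picture is of the moment at which its call begins: read the wrist's pose just before it. camera_params takes no time and is no camera call; for the wrist camera it gives the pose at the moment of the call.
- job.hand_in(): hands the job in; it is judged then, once.
The state is a dict: "t": time; "q": joint angles; "joint_vel": joint speeds; "joint_torque": joint torques, N m; "eef_pos": TCP position; "tool_rot": TCP orientation; "contact_force": force on the tool from outside, world axes, zero at the start; "torque": the same for the moment, N m; "gripper_width": opening from 0.0 (shut) to 1.0 (fully open); "grasp_force": force on a finger pad.
Only numpy, scipy, OpenCV 4.12 (cv2) and the standard library are available. Lean on these libraries where they do the work, as an engineer would, in place of code of your own. Each camera call takes 0.05 s, during which the arm holds its last target. There are 200 camera calls.

### The job

The cover of the glue pot has been left lying half across the rim. Slide it over the mouth and turn it until its locating lug drops into a notch of the rim, so that the cover sits down all round, level. Keep it on the pot the whole time (neither lift it off nor let it fall), do not shove the pot about or disturb the small things beside it, and let go at the end.

Things in the scene. Friction and masses are not known exactly. Their poses are not given: they have to be found in the camera images.
- glue_pot: White round electric glue pot, 142 mm across, rim 110 mm high, about 3.6 kg, standing loose. Grey control box with black knob on its -x side (reaches 101 mm from the axis, 70 mm high); black wire grips at its +y and -y sides (89 mm from the axis, 71 mm high). Origin at the centre of its underside, z up.
- pot_rim (a point): Centre of the pot's mouth at rim height, axes as the pot's. Rim: flat aluminium collar of a liner inside the pot, 100 mm inside, 132 mm outside, cut by three notches 120 degrees apart, 22 mm wide, 10 mm deep. The liner stands turned to an angle that is not given (it needs 0.8 N m to turn it), so where the notches are is not told.
- cover: Loose round steel cover, 136 mm across, 0.3 kg. Origin: centre of the flange's underside, z up; flange 7 mm thick. A plug below it, 96 mm across (91 at its foot), 10 mm deep, enters the mouth. At the start it lies flat on its plug across the rim, 25 to 38 mm off centre. Once centred the plug drops in and the lug holds it tilted about 4 degrees, origin some 4 mm above the rim; seated, 0 mm.
- cover_lug (a point): Middle of the lug's foot, under the flange 57 mm from the cover's centre along its -x, 8 mm below the flange. The lug is 12 mm wide, 10 mm long; a red rivet head on top marks it. At the start it lies on the overhanging side, within 45 degrees of the offset. Once the plug is in, the nearest notches lie 20 to 100 degrees round from it, one in either sense.
- cover_bar (a point): Middle of the cover's black round bar handle, 40 mm above the flange's underside, on the cover's axis. The bar is 11 mm thick, runs along the cover's y and ends in uprights at y = +/-40 mm; 28 mm free under it.
- needle_tin: Round grey tin, 46 mm across, 21 mm high, origin at the centre of its underside; leave it alone.
- ink_pad: Red flat stamp pad tin, 57 x 89 x 16 mm, origin at the centre of its underside; leave it alone.
- sanding_block: Brown cork sanding block, 42 x 90 x 28 mm, origin at the centre of its underside; leave it alone.
There are look-alikes about, which are no part of the job. What is shaped like the cover but orange is not meant.

How it is judged:
At the end, for the whole second after the job is handed in: The cover lies flush on the rim (flange within 1.5 mm of it at the centre), level with it within 0.02 rad, centred within 5 mm, at rest and released, with the pot upright (z of cover in the frame of pot_rim between -0.003 and 0.0015 m and horizontal distance between cover and pot_rim below 0.005 m and angle between the z axis of cover and the z axis of pot_rim, either way round below 0.02 rad and angle between glue_pot's own z axis and vertical below 0.02 rad and linear speed of cover below 0.02 m/s and angular speed of cover below 0.1 rad/s); the robot touches nothing.
It fails at once if the cover is lifted off the pot (more than 35 mm above its seat) (z of cover in the frame of pot_rim above 0.035 m).
It fails at once if the cover falls off the pot or into it (z of cover in the frame of pot_rim below -0.02 m).
It fails at once if the pot is shoved more than 20 mm (distance of glue_pot from where it was at the start of the episode above 0.02 m).
It fails at once if a thing beside the pot is moved more than 20 mm (distance of any of needle_tin, ink_pad, sanding_block from where it was at the start of the episode above 0.02 m).
It also fails if it takes over 58 s, if anything falls off the work surface, if the arm or the gripper's body presses on something with over 40 N, if the wrist force passes 120 N, or if a joint passes its speed limit or range.

## Working session

There is one attempt and no reset: what is moved stays moved. The work goes in short steps, Python scripts to look and compute and a tool call to move; the robot and the scene stay as the last step left them, time stands still between calls to the robot, and variables do not carry over. Pictures are saved under pics/ and viewed, at most 10 in all, crops included, and the job is handed in when it is done.

Besides the shell and the picture viewer there is one more tool, called after "Call:" by a JSON object that holds its "api" and its "payload", one argument or row to a line. arm_command: Moves the arm, as the interface text tells. Its arguments: {"type":"object","properties":{"rows":{"type":"array"},"newtons":{"type":"number"}},"required":["rows"]}

```bash
mkdir -p pics; cat > h.py <<'E'
import numpy as np, cv2
from station import get_obs, cams, job, bot
def ray(name,uv,P=None):
    P=P or cams.camera_params(name);K=np.array(P["K"]);T=np.array(P["extrinsics"])
    d=np.array([(uv[0]-K[0,2])/K[0,0],(uv[1]-K[1,2])/K[1,1]]);u=d.copy()
    for _ in range(20): u=d/(1+P["k1"]*(u@u))
    return T[:3,3],T[:3,:3]@np.array([u[0],u[1],1])
def plane(name,uv,z,P=None):
    o,d=ray(name,uv,P);return o+d*(z-o[2])/d[2]
def proj(name,p,P=None):
    P=P or cams.camera_params(name);K=np.array(P["K"]);T=np.array(P["extrinsics"])
    c=T[:3,:3].T@(np.array(p)-T[:3,3]);s=c[:2]/c[2];s=s*(1+P["k1"]*(s@s));return K[[0,1],[0,1]]*s+K[:2,2]
def tri(a,b):
    (o,d),(p,e)=a,b;M=np.stack([d,-e],1);s=np.linalg.lstsq(M,p-o,rcond=None)[0]
    x,y=o+s[0]*d,p+s[1]*e;return (x+y)/2,np.linalg.norm(x-y)
def snap(name,f):
    im=cams.read_camera(name)[:,:,::-1].copy();cv2.imwrite("pics/"+f,im);return im
E
python3 - <<'E'
from h import *
a=snap("scene","s0.png");b=snap("side","d0.png");c=snap("wrist","w0.png")
for n in("scene","side","wrist"):
    P=cams.camera_params(n);print(n,np.round(P["K"],1).tolist(),P["k1"],np.round(P["extrinsics"],3).tolist())
o=get_obs();print(o,bot.grip_point_offset)
cv2.imwrite("pics/all.png",np.vstack([np.hstack([a,b])]))
E
```

```text
scene [[392.2, 0.0, 321.4], [0.0, 392.2, 205.6], [0.0, 0.0, 1.0]] -0.08228387754599448 [[-0.763, -0.403, 0.506, 0.14], [-0.646, 0.499, -0.577, 0.771], [-0.02, -0.767, -0.641, 0.707], [0.0, 0.0, 0.0, 1.0]]
side [[468.9, 0.0, 322.3], [0.0, 468.9, 203.7], [0.0, 0.0, 1.0]] 0.009508654164663944 [[0.709, 0.526, -0.47, 1.03], [0.705, -0.539, 0.461, -0.197], [-0.011, -0.658, -0.753, 0.82], [0.0, 0.0, 0.0, 1.0]]
wrist [[337.5, 0.0, 323.1], [0.0, 337.5, 202.4], [0.0, 0.0, 1.0]] -0.05525456392464299 [[0.435, -0.858, -0.273, 0.362], [-0.901, -0.415, -0.13, -0.574], [-0.002, 0.302, -0.953, 0.374], [0.0, 0.0, 0.0, 1.0]]
{'t': 0.15, 'q': array([ 1.01290017,  0.47762992,  0.02236602,  1.55617161, -0.01150122,
        1.10928857, -0.08311737]), 'joint_vel': array([ 1.61263431e-05, -2.96879425e-03, -1.12189349e-03, -4.44804220e-03,
        8.76500364e-04, -1.45331769e-03, -2.65412037e-04]), 'joint_torque': array([ 2.33793806e-03, -5.96927726e+01,  1.60982475e+00, -2.81493330e+01,
        1.25967205e-02,  6.48079498e-03,  1.84141236e-06]), 'eef_pos': array([ 0.29327765, -0.6074819 ,  0.23055849]), 'tool_rot': array([-6.53854402e-04,  9.74818484e-01,  2.22998777e-01, -2.02514107e-04]), 'contact_force': array([-0.15256206,  0.39595742, -0.35173366]), 'torque': array([ 0.04783038,  0.02426988, -0.02124637]), 'grasp_force': 0.0, 'gripper_width': 1.0015171059227665} 0.0187
```

View pics/s0.png

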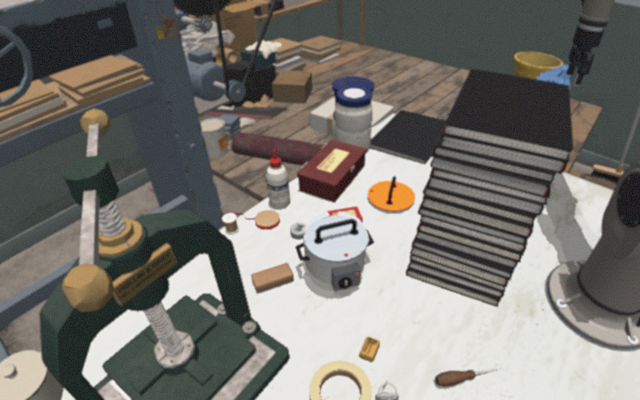

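View pics/d0.png

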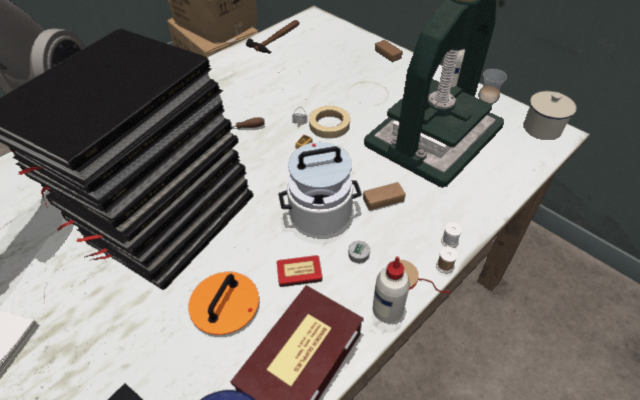

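Scene: the silver cover on the pot at (337,238), with the orange look-alike at (391,196). Side: silver cover at (320,170), orange one at (224,303). The silver one on the pot fits the description. I'll enlarge both views to confirm.

```bash
python3 - <<'E'
from h import *
a=cv2.imread("pics/s0.png")[195:305,280:400];b=cv2.imread("pics/d0.png")[125:250,260:380]
f=lambda i:cv2.resize(i,None,fx=400/i.shape[1],fy=400/i.shape[1],interpolation=cv2.INTER_CUBIC)
a,b=f(a),f(b);h=max(len(a),len(b));p=lambda i:cv2.copyMakeBorder(i,0,h-len(i),0,0,0)
cv2.imwrite("pics/c1.png",np.hstack([p(a),p(b)]))
for n,uv,z in [("scene",(336,240),.12),("side",(320,175),.12),("scene",(470,75),.35),("side",(125,35),.35),("scene",(566,85),.35),("side",(205,65),.35),("side",(0,90),.35),("side",(75,160),.35)]:print(n,uv,plane(n,uv,z).round(3))
for n,r in(("s0",0),("d0",0)):
    im=cv2.imread(f"pics/{n}.png");hsv=cv2.cvtColor(im,cv2.COLOR_BGR2HSV)
    m=((hsv[...,0]<8)|(hsv[...,0]>172))&(hsv[...,1]>110)&(hsv[...,2]>90)
    k,l,s,c=cv2.connectedComponentsWithStats(m.astype(np.uint8))
    print(n,[(s[i,4],c[i].round(1).tolist()) for i in range(1,k) if s[i,4]>2])
E
```

```text
scene (336, 240) [0.506 0.309 0.12 ]
side (320, 175) [0.534 0.285 0.12 ]
scene (470, 75) [ 0.46  -0.149  0.35 ]
side (125, 35) [0.153 0.132 0.35 ]
scene (566, 85) [ 0.261 -0.246  0.35 ]
side (205, 65) [0.352 0.178 0.35 ]
side (0, 90) [ 0.164 -0.11   0.35 ]
side (75, 160) [ 0.419 -0.101  0.35 ]
s0 [(np.int32(950), [331.8, 164.4]), (np.int32(125), [274.9, 159.6]), (np.int32(102), [348.0, 211.4]), (np.int32(3), [238.0, 213.0]), (np.int32(45), [268.5, 226.0]), (np.int32(4), [345.5, 254.5])]
d0 [(np.int32(4), [313.5, 144.5]), (np.int32(3), [34.0, 167.0]), (np.int32(38), [24.9, 170.9]), (np.int32(10), [45.6, 187.8]), (np.int32(43), [66.5, 223.6]), (np.int32(85), [89.7, 237.6]), (np.int32(39), [100.7, 251.4]), (np.int32(27), [106.1, 256.3]), (np.int32(653), [298.8, 270.2]), (np.int32(225), [395.3, 268.0]), (np.int32(10), [412.4, 285.8]), (np.int32(5758), [298.4, 349.4]), (np.int32(20), [445.0, 291.2]), (np.int32(12), [249.5, 309.5])]
```

View pics/c1.png

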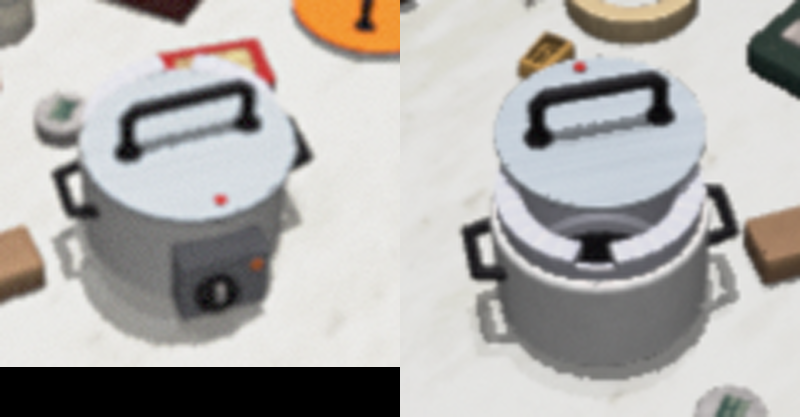

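Confirmed: this is the silver disc with the black bar and red rivet, lying on the white pot. A notch shows in the side view at about (319,199).

```bash
python3 - <<'E'
from h import *
S=lambda u,v:(280+u/3.333,195+v/3.333)
D=lambda u,v:(260+(u-400)/3.333,125+v/3.333)
def T(nm,a,b):
    p,e=tri(ray("scene",a),ray("side",b));print(nm,p.round(4),round(e,4));return p
A=T("barA",S(127,112),D(663,82));B=T("barB",S(250,90),D(538,95))
R=T("rivet",(345.5,254.5),(313.5,144.5))
c=(A+B)/2;print("bar c",c,"len",np.linalg.norm(A-B),"ang",np.degrees(np.arctan2(*(A-B)[1::-1])),"rivet dir",np.degrees(np.arctan2(*(R-c)[1::-1])),np.linalg.norm((R-c)[:2]))
for nm,a,b in [("far",(470,70),(75,158)),("R",(573,85),(0,98)),("L",(446,128),(208,68)),("near",(568,145),(125,32))]:T(nm,a,b)
gl=plane("side",D(478,230),.071);gr=plane("side",D(722,190),.071);print("grips",gl,gr,(gl+gr)/2,np.linalg.norm(gl-gr),np.degrees(np.arctan2(*(gr-gl)[1::-1])))
sg=[plane("scene",S(58,178),.071),plane("scene",S(308,155),.071)];print("grips scene",sg,(sg[0]+sg[1])/2,np.linalg.norm(sg[0]-sg[1]))
print("notch",plane("side",D(597,243),.110),"L/R rim",plane("side",D(496,210),.11),plane("side",D(706,200),.11),plane("side",D(600,278),.11))
E
```

```text
barA [0.5337 0.3376 0.1569] 0.0053
barB [0.4864 0.2747 0.1575] 0.0052
rivet [0.4613 0.3359 0.1273] 0.0017
bar c [0.51004226 0.30618957 0.1572062 ] len 0.07868202668131713 ang 53.058890190876184 rivet dir 148.65533853037576 0.05710691034989928
far [ 0.4484 -0.1051  0.377 ] 0.003
R [ 0.2381 -0.1267  0.3878] 0.0171
L [0.3779 0.1641 0.3647] 0.0095
near [0.187  0.1173 0.3799] 0.0127
grips [0.48311711 0.22241695 0.071     ] [0.57238356 0.3594688  0.071     ] [0.52775033 0.29094287 0.071     ] 0.16355950651082202 56.92245699812395
grips scene [array([0.58675574, 0.34638927, 0.071     ]), array([0.46884065, 0.22244898, 0.071     ])] [0.5277982  0.28441912 0.071     ] 0.17107063507708795
notch [0.57163926 0.24412708 0.11      ] L/R rim [0.50710712 0.21970514 0.11      ] [0.59486284 0.31711896 0.11      ] [0.59283184 0.22553567 0.11      ]
```

Pot rim centre is near (0.535,0.28). The cover centre is near (0.510,0.306) with the lug at about 145°. The seen notch is near -44°, so the others are at about 76° and 196°, and the nearest to the lug is about 50° counter-clockwise. I'll go up and around the book stack (top about 0.38 m).

Call:
{"api": "arm_command", "payload": {
  "rows": [
    [[85, 0, 0, 1, 0], [85, 0, 0, 1, 0], [85, 0, 0, 1, 0], [85, 0, 0, 1, 0], [85, 0.74, 0.68, 0, 1], [85, 0.74, 0.68, 0, 1], [85, 0.74, 0.68, 0, 1], [85, 0.74, 0.68, 0, 1], [85, 0.74, 0.68, 0, 1], [85, 0.74, 0.68, 0, 1]]
  ]
}}

```text
t: 1.4
eef_pos: [0.561, -0.3616, 0.4711]
tool_rot: [-0.0, 0.893, 0.449, -0.0]
contact_force: [0.9, -0.4, 1.2]
gripper_width: 0.996
grasp_force: 0.0
```

Call:
{"api": "arm_command", "payload": {
  "rows": [
    [[85, 0.33, 0.95, 0, 0], [85, 0.33, 0.95, 0, 0], [85, 0.33, 0.95, 0, 0], [85, 0.33, 0.95, 0, 0], [85, 0.33, 0.95, 0, 0], [85, -0.1, 0.95, 0, 0], [85, -0.1, 0.95, 0, 0], [85, -0.1, 0.95, 0, 0], [85, -0.2, 0.95, 0, 0], [85, -0.2, 0.95, 0, 0]]
  ]
}}

```text
t: 2.65
eef_pos: [0.6163, 0.2085, 0.4709]
tool_rot: [0.0, 0.894, 0.448, -0.0]
contact_force: [0.9, -0.3, 0.3]
gripper_width: 0.992
grasp_force: 0.0
```

Call:
{"api": "arm_command", "payload": {
  "rows": [
    [[85, -0.3, 0.27, -0.45, 0], [85, -0.3, 0.27, -0.45, 0], [85, -0.3, 0.27, -0.45, 0], [85, -0.3, 0.27, -0.45, 0], [85, -0.3, 0.27, -0.45, 0], [85, -0.27, 0.27, -0.45, 0], [85, 0, 0, 0, 0], [85, 0, 0, 0, 0], [85, 0, 0, 0, 0], [85, 0, 0, 0, 0]]
  ]
}}

```text
t: 3.9
eef_pos: [0.5116, 0.3037, 0.3101]
tool_rot: [0.0, 0.894, 0.448, 0.001]
contact_force: [-0.6, -0.5, 0.7]
gripper_width: 1.0
grasp_force: 0.0
```

```bash
python3 - <<'E'
from h import *
import pickle
P=cams.camera_params("wrist");pickle.dump(P,open("p1.pkl","wb"));a=snap("wrist","w1.png");print(get_obs()["eef_pos"])
print([proj("wrist",p).round() for p in [(.51,.306,.127),(.535,.28,.11)]])
E
```

```text
[0.51137333 0.30378212 0.30991222]
[array([321., 176.]), array([356., 178.])]
```

View pics/w1.png

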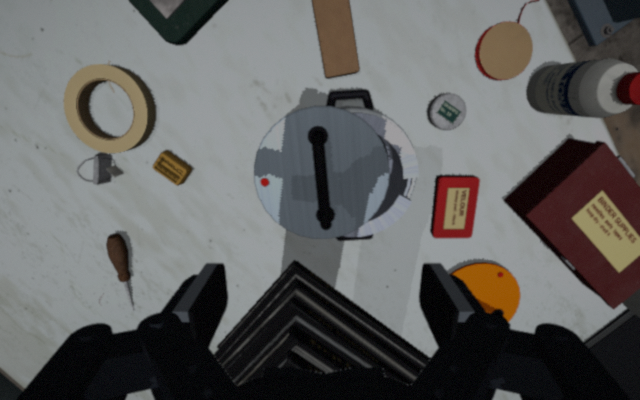

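The wrist view shows the cover centred at about (321,172), with the rivet at (264,182) and bar ends at (318,133) and (326,217). The pot's right edge is at about (418,175), and its grips are at (350,98) and (355,238).

```bash
python3 - <<'E'
from h import *
import pickle
P=pickle.load(open("p1.pkl","rb"))
q=lambda u,v,z:plane("wrist",(u,v),z,P)[:2]
A,B,R=q(318,133,.163),q(326,217,.163),q(264,182,.127)
c=(A+B)/2;print("bar",A,B,c,np.linalg.norm(A-B),np.degrees(np.arctan2(*(A-B)[::-1])));
print("riv",R,np.linalg.norm(R-c),np.degrees(np.arctan2(*(R-c)[::-1])))
D=[q(254,172,.127),q(389,172,.127),q(321,106,.127),q(321,238,.127)];print("disc",np.mean(D,0),np.linalg.norm(D[0]-D[1]),np.linalg.norm(D[2]-D[3]))
g=[q(350,90,.071),q(355,240,.071)];print("grips",np.mean(g,0),np.linalg.norm(g[0]-g[1]),np.degrees(np.arctan2(*(g[0]-g[1])[::-1])))
e=q(418,175,.11);print("edge",e, "pot by edge", e-.066*np.array([np.cos(np.radians(-38)),np.sin(np.radians(-38))]))
im=cv2.imread("pics/w1.png")[80:250,240:430];cv2.imwrite("pics/w1c.png",cv2.resize(im,None,fx=3.4,fy=3.4,interpolation=cv2.INTER_CUBIC))
E
```

```text
bar [0.5353395  0.34397797] [0.49553739 0.27914876] [0.51543844 0.31156337] 0.07607255792644903 58.45201381158828
riv [0.46064847 0.33519404] 0.05966866945740057 156.6696786282078
disc [0.51125562 0.30759876] 0.13339111207154342 0.1335341567980857
grips [0.53544877 0.27974602] 0.17629747520985914 56.51388963426765
edge [0.58915885 0.24315384] pot by edge [0.53715014 0.28378749]
```

View pics/w1c.png

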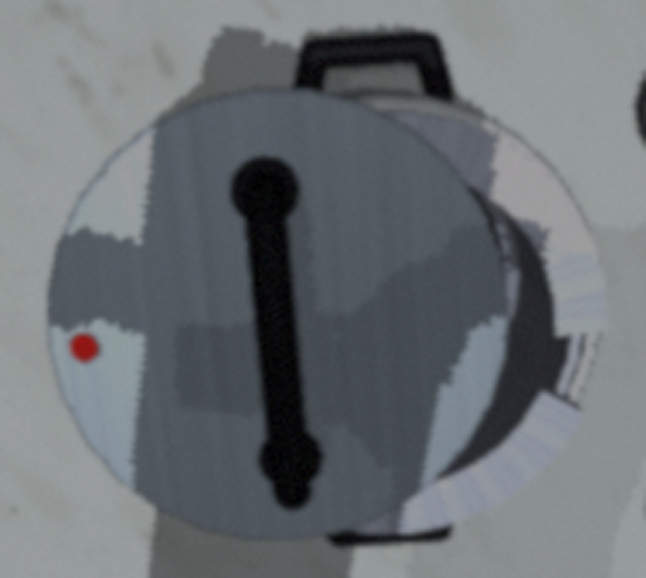

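The crop shows a notch at about (408,188) in the full picture, at the right of the rim opposite the lug. I'll descend astride the bar and grip it.

Call:
{"api": "arm_command", "payload": {
  "rows": [
    [[50, 0, 0.07, -0.5, 1], [50, 0, 0, -0.6, 0], [50, 0, 0, -0.6, 0], [50, 0, 0, -0.6, 0], [50, 0, 0, -0.3, 0], [50, 0, 0, -0.18, 0], [0, 0, 0, 0, 0], [0, 0, 0, 0, 0], [0, 0, 0, 0, 0], [0, 0, 0, 0, 0]]
  ],
  "newtons": 25
}}

```text
t: 5.2
eef_pos: [0.5118, 0.3085, 0.1436]
tool_rot: [0.0, 0.875, 0.483, 0.001]
contact_force: [1.9, 0.3, 3.2]
gripper_width: 0.116
grasp_force: 25.6
```

```bash
python3 - <<'E'
from h import *
import pickle
P=pickle.load(open("p1.pkl","rb"))
n=plane("wrist",(408,188),.11,P)[:2]-[.536,.281];print("notch",np.degrees(np.arctan2(n[1],n[0])),np.linalg.norm(n))
o=get_obs();print(o["eef_pos"],o["contact_force"],o["torque"],o["gripper_width"],o["grasp_force"],o["q"])
E
```

```text
notch -49.46363476458587 0.05714059970046545
[0.51176661 0.30853313 0.14356755] [1.8630729  0.3213747  3.22672747] [-0.07317134 -0.36488185 -0.0330089 ] 0.11621193206794382 25.55610179901123 [-0.31161033  0.48277846 -0.44030893  1.80502516  0.25483596  0.90737072
 -1.42708022]
```

Call:
{"api": "arm_command", "payload": {
  "rows": [
    [[0, 0.05, -0.056, 0, 0], [0, 0.05, -0.056, 0, 0], [0, 0.05, -0.056, 0, 0], [0, 0.05, -0.056, 0, 0], [0, 0.05, -0.056, 0, 0], [0, 0.05, -0.056, 0, 0], [0, 0.05, -0.056, 0, 0], [0, 0.05, -0.056, 0, 0], [0, 0, 0, 0, 0], [0, 0, 0, 0, 0]]
  ]
}}

```text
t: 6.45
eef_pos: [0.5344, 0.2811, 0.1422]
tool_rot: [0.0, 0.875, 0.484, -0.0]
contact_force: [0.3, 0.6, -4.3]
gripper_width: 0.119
grasp_force: 25.0
```

```bash
python3 - <<'E'
from h import *
a=snap("scene","s2.png")[190:300,280:400];b=snap("side","d2.png")[130:240,260:380]
f=lambda i:cv2.resize(i,None,fx=400/i.shape[1],fy=400/i.shape[1],interpolation=cv2.INTER_CUBIC)
cv2.imwrite("pics/c2.png",np.hstack([f(a),f(b)]))
o=get_obs();print(o["eef_pos"],o["contact_force"],o["torque"])
E
```

```text
[0.53438501 0.28147413 0.14234342] [-0.58402299  0.03874452 -2.43561772] [0.04311919 0.01146293 0.04543778]
```

View pics/c2.png

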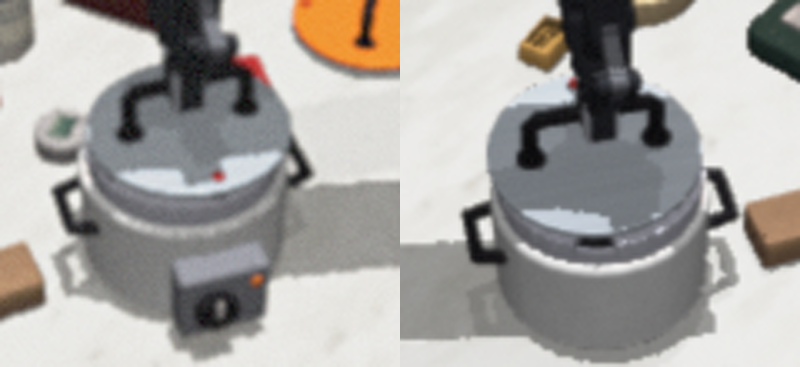

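The cover appears centred over the rim, and the -2.4 N on the tool is about its weight, so the plug is free. I'll lower it 6 mm.

Call:
{"api": "arm_command", "payload": {
  "rows": [
    [[0, 0, 0, -0.02, 0], [0, 0, 0, -0.02, 0], [0, 0, 0, -0.02, 0], [0, 0, 0, -0.02, 0], [0, 0, 0, -0.02, 0], [0, 0, 0, 0, 0], [0, 0, 0, 0, 0], [0, 0, 0, 0, 0], [0, 0, 0, 0, 0], [0, 0, 0, 0, 0]]
  ]
}}

```text
t: 7.8
eef_pos: [0.5363, 0.2816, 0.1376]
tool_rot: [0.0, 0.875, 0.483, 0.002]
contact_force: [5.4, -1.9, 5.5]
gripper_width: 0.116
grasp_force: 25.8
```

Resisted slightly; I'll relax the fingers so the cover can settle, then close again.

Call:
{"api": "arm_command", "payload": {
  "rows": [
    [[18, 0, 0, 0, 0], [18, 0, 0, 0, 0], [18, 0, 0, 0, 0], [18, 0.02, -0.01, 0, 0], [18, 0, 0, 0, 0], [0, 0, 0, 0, 0], [0, 0, 0, 0, 0], [0, 0, 0, 0, 0], [0, 0, 0, 0, 0], [0, 0, 0, 0, 0]]
  ],
  "newtons": 20
}}

```text
t: 9.05
eef_pos: [0.536, 0.2807, 0.1365]
tool_rot: [0.0, 0.875, 0.484, 0.0]
contact_force: [1.6, 0.3, -0.6]
gripper_width: 0.119
grasp_force: 19.9
```

```bash
python3 - <<'E'
from h import *
a=snap("scene","s3.png")[190:300,280:400];b=snap("side","d3.png")[130:240,260:380]
f=lambda i:cv2.resize(i,None,fx=400/i.shape[1],fy=400/i.shape[1],interpolation=cv2.INTER_CUBIC)
cv2.imwrite("pics/c3.png",np.hstack([f(a),f(b)]))
o=get_obs();print(o["eef_pos"],o["contact_force"],o["torque"])
E
```

```text
[0.53602056 0.2807295  0.13650604] [ 0.93417481  0.33215571 -0.86709133] [-0.13823747 -0.29005525  0.02612689]
```

View pics/c3.png

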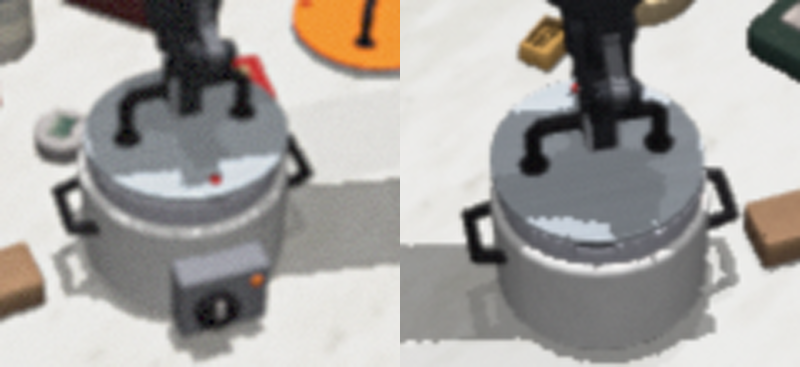

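The plug is in: the flange is down at the side facing the side camera and tilted up at the lug. I'll loosen slightly and turn counter-clockwise about 42–50°.

Call:
{"api": "arm_command", "payload": {
  "rows": [
    [[14, 0, 0, 0, 0], [14, 0, 0, 0, 0.8], [14, 0, 0, 0, 0.8], [14, 0, 0, 0, 0.8], [14, 0, 0, 0, 0.8], [14, 0, 0, 0, 0.8], [14, 0, 0, 0, 0.8], [14, 0, 0, 0, 0.8], [14, 0, 0, 0, 0.8], [14, 0, 0, 0, 0]]
  ]
}}

```text
t: 10.4
eef_pos: [0.5359, 0.281, 0.1366]
tool_rot: [-0.0, 0.724, 0.689, 0.0]
contact_force: [0.6, -0.8, -0.4]
gripper_width: 0.165
grasp_force: 2.6
```

```bash
cat > look.py <<'E'
from h import *
o=get_obs();print(o["eef_pos"].round(4),o["contact_force"].round(2),o["torque"].round(3),o["gripper_width"])
for n,z in(("scene",0),("side",0)):
    im=cams.read_camera(n)[:,:,::-1].copy();P=cams.camera_params(n);c=proj(n,(.536,.281,.12)).astype(int)
    y0,x0=c[1]-45,c[0]-45;w=im[y0:y0+80,x0:x0+90];r=w.astype(int);s=r[...,2]-r[...,:2].max(2)
    k,l,st,ce=cv2.connectedComponentsWithStats((s>45).astype(np.uint8))
    for i in range(1,k):
        uv=ce[i]+[x0,y0];p=plane(n,uv,.12);d=p[:2]-[.536,.281]
        if abs(np.linalg.norm(d)-.057)<.015:print(n,uv.round(1),st[i,4],p.round(4),"r",np.linalg.norm(d).round(4),"ang",np.degrees(np.arctan2(d[1],d[0])).round(1)%360)
E
python3 look.py
```

```text
[0.5359 0.281  0.1366] [ 0.57 -0.77 -0.39] [ 0.049 -0.141 -0.081] 0.1647379550173526
scene [352.  240.5] 6 [0.4786 0.2893 0.12  ] r 0.058 ang 171.7
side [304.7 158.1] 9 [0.4736 0.2978 0.12  ] r 0.0646 ang 164.9
```

Call:
{"api": "arm_command", "payload": {
  "rows": [
    [[14, 0, 0, 0, 0.5], [14, 0, 0, 0, 0.5], [14, 0, 0, 0, 0.5], [14, 0, 0, 0, 0.5], [14, 0, 0, 0, 0.5], [14, 0, 0, 0, 0.3], [14, 0, 0, 0, 0.3], [14, 0, 0, 0, 0], [14, 0, 0, 0, 0], [14, 0, 0, 0, 0]]
  ]
}}

```text
t: 11.75
eef_pos: [0.5359, 0.2809, 0.1365]
tool_rot: [0.0, 0.633, 0.774, -0.0]
contact_force: [-0.7, 0.8, 1.1]
gripper_width: 0.164
grasp_force: 3.9
```

```bash
python3 look.py
```

```text
[0.5359 0.2809 0.1365] [-0.66  0.85  1.1 ] [ 0.067 -0.005 -0.135] 0.1641197855452867
scene [357.  236.7] 7 [0.4772 0.2735 0.12  ] r 0.0593 ang 187.3
side [299.5 161.2] 10 [0.4726 0.2834 0.12  ] r 0.0634 ang 177.8
```

Call:
{"api": "arm_command", "payload": {
  "rows": [
    [[14, 0, 0, 0, 0.3], [14, 0, 0, 0, 0.3], [14, 0, 0, 0, 0.3], [14, 0, 0, 0, 0.3], [14, 0, 0, 0, 0], [14, 0, 0, 0, 0], [14, 0, 0, 0, 0], [14, 0, 0, 0, 0], [14, 0, 0, 0, 0], [14, 0, 0, 0, 0]]
  ]
}}

```text
t: 13.1
eef_pos: [0.5359, 0.2808, 0.1365]
tool_rot: [-0.0, 0.596, 0.803, -0.0]
contact_force: [0.0, -0.3, -1.0]
gripper_width: 0.162
grasp_force: 2.6
```

```bash
python3 look.py
```

```text
[0.5359 0.2808 0.1365] [ 0.02 -0.29 -0.96] [ 0.028 -0.065 -0.044] 0.1615216369517541
scene [358.1 235.1] 8 [0.4782 0.2681 0.12  ] r 0.0592 ang 192.6
side [297. 163.] 9 [0.4728 0.2758 0.12  ] r 0.0634 ang 184.7
```

Call:
{"api": "arm_command", "payload": {
  "rows": [
    [[14, 0, 0, 0, 0.3], [14, 0, 0, 0, 0.3], [14, 0, 0, 0, 0], [14, 0, 0, 0, 0.3], [14, 0, 0, 0, 0.3], [14, 0, 0, 0, 0], [14, 0, 0, 0, 0], [14, 0, 0, 0, 0], [14, 0, 0, 0, 0], [14, 0, 0, 0, 0]]
  ]
}}

```text
t: 14.45
eef_pos: [0.536, 0.2808, 0.1365]
tool_rot: [0.0, 0.556, 0.831, 0.0]
contact_force: [0.5, 0.1, -0.8]
gripper_width: 0.165
grasp_force: 2.0
```

```bash
python3 - <<'E'
s=open("look.py").read()
s=s.replace("for n,z","U={}\nfor n,z",1).replace(":print(n",":U[n]=uv;print(n")
s+="""
if len(U)==2:
    p,e=tri(ray('scene',U['scene']),ray('side',U['side']));d=p[:2]-[.536,.281];print('rivet',p.round(4),e.round(4),np.degrees(np.arctan2(d[1],d[0]))%360)
"""
open("look.py","w").write(s)
E
python3 look.py; python3 - <<'E'
from h import *
for a,b in [((352,240.5),(304.7,158.1)),((357,236.7),(299.5,161.2)),((358.1,235.1),(297,163))]:
    p,e=tri(ray("scene",a),ray("side",b));print(p.round(4),e)
E
```

```text
[0.536  0.2808 0.1365] [ 0.51  0.14 -0.79] [-0.035 -0.046 -0.04 ] 0.16480418737868538
scene [358.2 235.6] 5 [0.4772 0.2692 0.12  ] r 0.06 ang 191.4
side [296.7 168. ] 7 [0.4836 0.2649 0.12  ] r 0.0548 ang 197.0
rivet [0.4799 0.2668 0.1164] 0.0019 194.21413141005996
[0.4766 0.294  0.1247] 0.002043516197326679
[0.4753 0.279  0.1251] 0.0031672200221280157
[0.476  0.2724 0.1246] 0.0011158258407308812
```

The rivet has dropped from 0.125 to 0.116, so the lug is in the notch at about 194°. I'll open, rise and check.

Call:
{"api": "arm_command", "payload": {
  "rows": [
    [[50, 0, 0, 0, 0], [50, 0, 0, 0, 0], [50, 0, 0, 0, 0], [50, 0, 0, 0.2, 0], [50, 0, 0, 0.5, 0], [50, 0, 0, 0.8, 0], [50, 0, 0, 0.8, 0], [50, 0, 0, 0.5, 0], [50, 0, 0, 0, 0], [50, 0, 0, 0, 0]]
  ]
}}

```text
t: 15.8
eef_pos: [0.5356, 0.2805, 0.3042]
tool_rot: [-0.0, 0.556, 0.831, -0.0]
contact_force: [-0.0, 0.8, -0.5]
gripper_width: 0.582
grasp_force: 0.0
```

```bash
python3 look.py; python3 - <<'E'
from h import *
a=snap("scene","s4.png")[190:300,280:400];b=snap("side","d4.png")[130:240,260:380]
f=lambda i:cv2.resize(i,None,fx=400/i.shape[1],fy=400/i.shape[1],interpolation=cv2.INTER_CUBIC)
cv2.imwrite("pics/c4.png",np.hstack([f(a),f(b)]))
E
```

```text
[0.5356 0.2805 0.3042] [-0.05  0.78 -0.55] [-0.05  -0.015 -0.017] 0.5815638367644351
scene [358.2 235.6] 5 [0.4772 0.2692 0.12  ] r 0.06 ang 191.4
side [296.9 167.9] 8 [0.4835 0.2654 0.12  ] r 0.0547 ang 196.5
rivet [0.4799 0.2671 0.1166] 0.0022 193.93788722587672
```

View pics/c4.png

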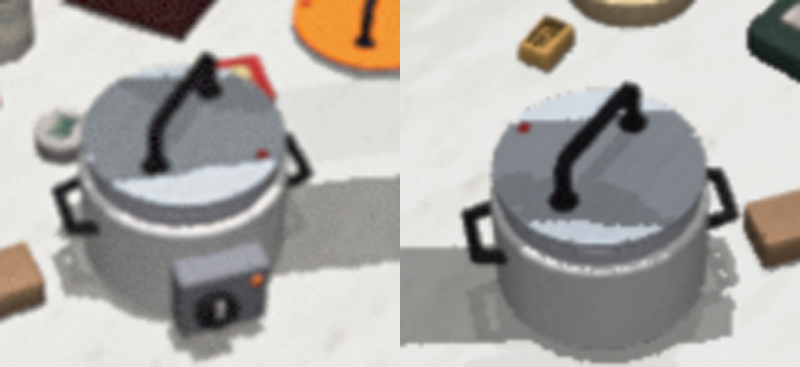

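The cover looks level and seated, and the fingers are clear. One last check on the bar heights.

```bash
python3 - <<'E'
from h import *
S=lambda u,v:(280+u/3.333,190+v/3.333)
D=lambda u,v:(260+(u-400)/3.333,130+v/3.333)
A=tri(ray("scene",S(155,132)),ray("side",D(630,92)));B=tri(ray("scene",S(208,62)),ray("side",D(562,160)))
print(A,B,(A[0]+B[0])/2)
# disc extreme columns -> width centre at flange mid height .1135
A=tri(ray("scene",S(155,163)),ray("side",D(632,122)));B=tri(ray("scene",S(209,88)),ray("side",D(564,200)));print("feet",A,B)
E
```

```text
(array([0.52669799, 0.31718914, 0.14330411]), np.float64(0.002561749787261188)) (array([0.54071419, 0.24466597, 0.14549495]), np.float64(0.0018735191307668439)) [0.53370609 0.28092756 0.14439953]
feet (array([0.52692411, 0.31811892, 0.11653565]), np.float64(0.003502582948319006)) (array([0.54453633, 0.23979287, 0.11685222]), np.float64(0.004137866455131118))
```

Feet at 0.1165 and 0.1169 and the rivet at 0.1166 all match the seated flange top of 0.117, so the cover is level. Handing in.

```bash
python3 -c "
from station import job
print(job.hand_in())"
```

```text
the job is handed in; nothing more can be done
None
```

The cover is seated on the pot with its lug in a notch: three points on its top measured level at seated height, the gripper is clear, and the job is handed in, though no verdict came back.

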